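# Find the canister with the steel reference block by weight and lock it in its cradle

## Task

One of the three identical closed canisters holds the steel reference block, the other two only packing foam: lift them to feel which is the heavy one, and put any light one back upright where it stood. Set the heavy one down gently (do not drop it) on the pad of the aluminium cradle while its bar is open, then push the bar fully shut across the cradle's open front. Keep all canisters upright and leave the other things on the bench alone.

Things in the scene. Friction and masses are not known exactly. Their poses are not given: they have to be found in the camera images.
- can_a_center (a point): one of three identical closed canisters: grey body with a white label band, 64 mm wide, 84 mm tall; on it an orange round cap, 44 mm wide, 38 mm tall (122 mm in all). Point: the canister's middle, 61 mm above its underside; the cap's middle is 42 mm higher; z up. Grip it by the cap, from any direction.
- can_b_center (a point): one of three identical closed canisters: grey body with a white label band, 64 mm wide, 84 mm tall; on it an orange round cap, 44 mm wide, 38 mm tall (122 mm in all). Point: the canister's middle, 61 mm above its underside; the cap's middle is 42 mm higher; z up. Grip it by the cap, from any direction.
- can_c_center (a point): one of three identical closed canisters: grey body with a white label band, 64 mm wide, 84 mm tall; on it an orange round cap, 44 mm wide, 38 mm tall (122 mm in all). Point: the canister's middle, 61 mm above its underside; the cap's middle is 42 mm higher; z up. Grip it by the cap, from any direction.
- can_a: the same canister, at the middle of its underside. It weighs about 0.11 kg with foam in it, 0.37 to 0.50 kg with the steel block; which one has the block changes every time and does not show.
- can_b: the same canister, at the middle of its underside. It weighs about 0.11 kg with foam in it, 0.37 to 0.50 kg with the steel block; which one has the block changes every time and does not show.
- can_c: the same canister, at the middle of its underside. It weighs about 0.11 kg with foam in it, 0.37 to 0.50 kg with the steel block; which one has the block changes every time and does not show.
- pad: black rubber pad, 83 mm square, on the cradle's floor; origin at the middle of its underside, its top is 3 mm higher. Fixed in the cradle.
- bay (a point): middle of the pad's top in the cradle, 11 mm above the bench: a canister's underside goes here. The cradle is a fixed aluminium tray, 112 mm square; left, right and back walls reach 53 mm above the bench round a bay 84 mm square; the front, its own -x side (roughly facing the robot), is open. x points from the front to the back wall, y to the left wall, z up.
- pivot (a point): vertical pivot axis of the bar at the cradle's front left corner, 51 mm before (-x) and 50 mm left (+y) of the bay's middle, at the bar's mid-height, 45 mm above the bench. Axes parallel to the bay's.
- bar (a joint): angle of the yellow bar (10 mm thick, 12 mm high, 100 mm long) about its vertical pivot: 0 is fully shut, against a stop, lying from the pivot to the cradle's -y across the front; grows as it swings out, clockwise from above; at 1.57 it points to the cradle's -x. Range to 2.1, starts 1.2 to 1.9, stays where left, takes about 0.5 to 1 N at its end to move.
- post (a point): red upright post on the bar's free end, 16 mm wide, 100 mm from the pivot; push the bar by it. Point: on the post's axis, 75 mm above the bench; the post runs from 39 to 95 mm above the bench. y points along the bar to the pivot; the outer side, to push on to shut it, is -x.
- plate: dark steel weld test plate lying on the bench, 150 x 280 x 10 mm with a wire handle; leave alone. Origin mid underside.
- yoke: red hand-held magnet yoke with two dark legs, about 200 x 170 x 50 mm, lying; leave alone. Origin mid underside.
- spray_green: green spray can, 58 mm wide, 170 mm tall; leave alone. Origin mid underside.
- spray_white: white spray can with a red label, 58 mm wide, 170 mm tall; leave alone. Origin mid underside.
- puck: bright metal disc, 48 mm wide, 26 mm tall; leave alone. Origin mid underside.
- brush: small brush lying on the bench; leave alone.
Not all that is in view belongs to the job. Of the things that look like the part that bears pad, the smaller one is meant.

How it is judged:
On the way, in this order (a step that is already met when the one before it is completed fails the run):
1. a canister stands upright on the cradle's pad with the bar still open (value of joint bar above 0.8 rad and ((horizontal distance between can_a_center and bay below 0.025 m and angle between can_a_center's own z axis and vertical below 0.1 rad and contact force between can_a and pad above 2.3 N) or (horizontal distance between can_b_center and bay below 0.025 m and angle between can_b_center's own z axis and vertical below 0.1 rad and contact force between can_b and pad above 2.3 N) or (horizontal distance between can_c_center and bay below 0.025 m and angle between can_c_center's own z axis and vertical below 0.1 rad and contact force between can_c and pad above 2.3 N))), for 0.2 s.
2. the bar is shut across the front (value of joint bar below 0.1 rad), for 0.2 s.
At the end, for the whole second after the job is handed in: Heavy canister upright (0.1 rad), at rest and its full weight (over 2.3 N; a light one does not do) on the cradle's pad, within 25 mm of its middle; bar within 0.1 rad of shut; the light canisters upright (0.1 rad), at rest, within 60 mm of where they started (value of joint bar below 0.1 rad and ((horizontal distance between can_a_center and bay below 0.025 m and angle between each of can_a_center, can_b_center, can_c_center's own z axis and vertical below 0.1 rad and contact force between can_a and pad above 2.3 N and linear speed of each of can_a, can_b, can_c below 0.02 m/s and distance of each of can_b_center, can_c_center from where it was at the start of the episode below 0.06 m) or (horizontal distance between can_b_center and bay below 0.025 m and angle between each of can_b_center, can_a_center, can_c_center's own z axis and vertical below 0.1 rad and contact force between can_b and pad above 2.3 N and linear speed of each of can_b, can_a, can_c below 0.02 m/s and distance of each of can_a_center, can_c_center from where it was at the start of the episode below 0.06 m) or (horizontal distance between can_c_center and bay below 0.025 m and angle between each of can_c_center, can_a_center, can_b_center's own z axis and vertical below 0.1 rad and contact force between can_c and pad above 2.3 N and linear speed of each of can_c, can_a, can_b below 0.02 m/s and distance of each of can_a_center, can_b_center from where it was at the start of the episode below 0.06 m))); the robot touches nothing.
It fails at once if a canister is tipped by more than 0.6 rad (angle between any of can_a_center, can_b_center, can_c_center's own z axis and vertical above 0.6 rad).
It fails at once if a canister is dropped into the cradle (faster than 0.45 m/s within 30 mm above the pad) ((horizontal distance between can_a_center and bay below 0.04 m and z of can_a_center in the frame of bay below 0.091 m and linear speed of can_a above 0.45 m/s) or (horizontal distance between can_b_center and bay below 0.04 m and z of can_b_center in the frame of bay below 0.091 m and linear speed of can_b above 0.45 m/s) or (horizontal distance between can_c_center and bay below 0.04 m and z of can_c_center in the frame of bay below 0.091 m and linear speed of can_c above 0.45 m/s)).
It fails at once if another thing on the bench is moved by more than 30 mm (distance of any of plate, yoke, spray_green, spray_white, puck, brush from where it was at the start of the episode above 0.03 m).
It also fails if it takes over 64 s, if anything falls off the work surface, if the arm or the gripper's body presses on something with over 40 N, if the wrist force passes 120 N, or if a joint passes its speed limit or range.

## Robot

A 6-joint arm with a two-finger parallel gripper is mounted at the origin on the work surface. World frame = base frame: x ahead of the robot, y to its left, z up, the work surface at z = 0. Lengths are in m, angles in rad, forces in N, time in s.
With the tool pointing down it reaches from about 0.325 to 0.9 m from the base axis. Payload 6.1 kg.
Tool frame: the origin (TCP) lies midway between the tips of the shut fingers; the grasp point (between the pads) lies 19 mm behind it; z points along the fingers, y is the line along which they close (so a half turn about z gives the same grasp; the last joint's range is limited). The gripper opens to 85 mm and grips with 20 to 120 N. Pads are 22 mm wide; open, the fingers measure 114 mm over their backs; the gripper's body (76 mm by 85 mm) begins 54 mm behind the grasp point. The pads swing forward as they close: fully open they stand 13 mm farther back than shut.
Start: joints at [-1.276, 0.22, 1.526, -0, 1.395, -0.126], TCP at [0.255, -0.57, 0.201] pointing down, gripper open.
Joint ranges: [-2.98, 2.98], [-0.91, 2.08], [0.09, 2.57], [-1.24, 4.39], [0.2, 2.65], [-2.68, 2.68]. Speed limits (rad/s): [2.57, 2.57, 3.01, 3.14, 3.14, 3.14].

## Interface

Orientations are given as [roll, pitch, yaw] about the fixed x, y, z axes, in that order (R = Rz(yaw) Ry(pitch) Rx(roll)).
In Python, from plant import movep, move_l, set_joints, gripper_to, hold, inverse_kinematics, observe, get_image, get_calibration, Unreachable, job_done gives the robot as it stands. Calls block until the motion is done:
- movep(position, orientation): joint-space move of the TCP to a pose.
- move_l(position, feed=0.15, rotation=None, max_force=None): straight line of the TCP; rotation=None keeps the orientation; feed is the mean speed in m/s. With max_force (N) it stops when the force on the tool has changed by that much, and returns True; else False.
- set_joints(angles): joint-space move.
- gripper_to(opening, f_grip=None): finger opening in m; f_grip is the grip in N (None keeps the last); returns when the fingers have stopped.
- hold(seconds).
- inverse_kinematics(position, orientation): joint angles nearest the present ones, or None.
- observe(): the state.
- get_image(name): name is "side" or "top" or "wrist"; returns (picture, depth): 420x560x3 uint8, red, green, blue; 420x560 float32, m along the optical axis (not along the pixel's ray), 0 where there is no reading.
- get_calibration(name): a dict with "intrinsics" (3x3 intrinsics, pixels), "world_from_camera" (4x4, takes a point from camera to world coordinates). Camera axes: x right, y down, z forward; pixel columns grow to the right and rows downward; lengths in m; the calibration is good to about 2 mm. A picture is of the moment at which its call begins: read the wrist's pose just before it. get_calibration takes no time and is no camera call; for the wrist camera it gives the pose at the moment of the call.
A pose or a line that the arm cannot do raises Unreachable and nothing moves.
- job_done(): hands the job in; it is judged then, once.
The state is a dict: "time_s": time; "q": joint angles; "joint_velocities": joint speeds; "joint_torque": joint torques, N m; "eef_pos": TCP position; "tcp_rot": TCP orientation; "ft_force": force on the tool from outside, world axes, zero at the start; "torque": the same for the moment, N m; "opening": finger opening in m; "grasp_force": force on a finger pad.
Only numpy, scipy, OpenCV 4.12 (cv2) and the standard library are available. Lean on these libraries where they do the work, as an engineer would, in place of code of your own. Each camera call takes 0.05 s, during which the arm holds its last target. There are 200 camera calls.

## Working session

There is one attempt and no reset: what is moved stays moved. The work goes in short steps, each a Python script; the robot and the scene stay as the last script left them, time stands still between calls to the robot, and variables do not carry over. Pictures are saved under pics/ and viewed, at most 10 in all, crops included, and the job is handed in when it is done.

```bash
mkdir -p pics; ls
python3 - <<'E'
from plant import *
import cv2,numpy as np
for n in("top","side"):
    im,d=get_image(n); cv2.imwrite(f"pics/{n}0.png",im[:,:,::-1]); c=get_calibration(n)
    np.savez(f"pics/{n}0.npz",im=im,d=d,K=c["intrinsics"],T=c["world_from_camera"])
    print(n,c)
E
```

```text
pics
top {'intrinsics': array([[501.1530789 ,   0.        , 275.90419524],
       [  0.        , 501.1530789 , 217.25548737],
       [  0.        ,   0.        ,   1.        ]]), 'world_from_camera': array([[-0.02029173, -0.98576529,  0.16689828,  0.27181617],
       [-0.99949212,  0.02410357,  0.02084529, -0.03938449],
       [-0.02457141, -0.16639053, -0.98575374,  1.69835945],
       [ 0.        ,  0.        ,  0.        ,  1.        ]])}
side {'intrinsics': array([[446.52659462,   0.        , 274.65160204],
       [  0.        , 446.52659462, 210.27413565],
       [  0.        ,   0.        ,   1.        ]]), 'world_from_camera': array([[-0.7784574 , -0.43970352,  0.44795635, -0.00781574],
       [-0.62767401,  0.53912455, -0.56157818,  0.64061037],
       [ 0.00542364, -0.71833525, -0.69567597,  0.87083988],
       [ 0.        ,  0.        ,  0.        ,  1.        ]])}
```

View pics/top0.png

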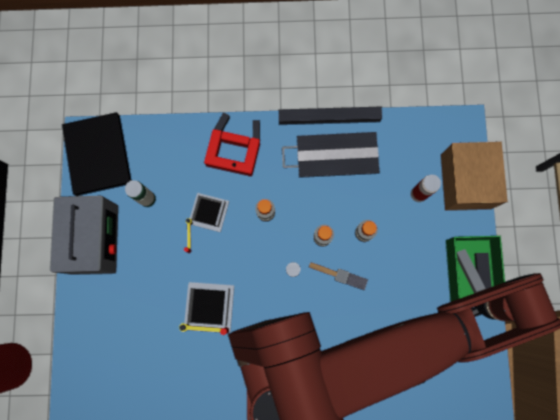

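View pics/side0.png

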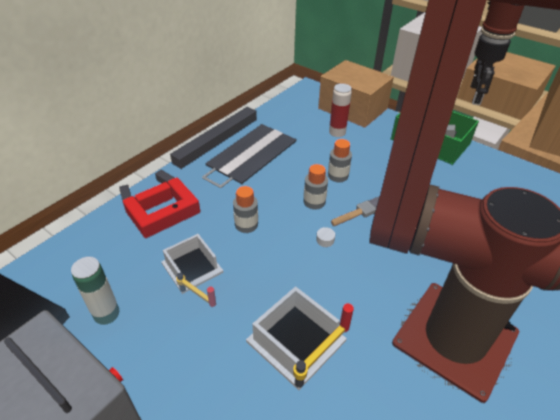

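The top view shows caps at about (265,208), (324,234) and (368,230). The small cradle is at (209,211), with its pivot at (188,222) and post at (186,249). The larger decoy is at (208,306). The puck (293,269) and brush (338,275) lie near the canisters.

```bash
cat > h.py <<'E'
import numpy as np,cv2
def cloud(d,K,T):
    v,u=np.mgrid[:d.shape[0],:d.shape[1]]
    p=np.stack([(u-K[0,2])/K[0,0]*d,(v-K[1,2])/K[1,1]*d,d],-1)
    return p@T[:3,:3].T+T[:3,3]
def orange(im):
    h=cv2.cvtColor(im,cv2.COLOR_RGB2HSV); return (h[...,0]>5)&(h[...,0]<18)&(h[...,1]>180)&(h[...,2]>120)
def red(im):
    h=cv2.cvtColor(im,cv2.COLOR_RGB2HSV); return ((h[...,0]<5)|(h[...,0]>175))&(h[...,1]>180)&(h[...,2]>100)
def yellow(im):
    h=cv2.cvtColor(im,cv2.COLOR_RGB2HSV); return (h[...,0]>20)&(h[...,0]<32)&(h[...,1]>150)&(h[...,2]>120)
def circ(p):  # top discs: centre of enclosing circle
    (x,y),r=cv2.minEnclosingCircle(p[:,:2].astype(np.float32)); return x,y,r
E
python3 - <<'E'
from h import *
for n in("top","side"):
    f=np.load(f"pics/{n}0.npz");P=cloud(f["d"],f["K"],f["T"]);im=f["im"]
    o=orange(im)&(P[...,2]>0.07)&(P[...,2]<.14)
    k,l,s,c=cv2.connectedComponentsWithStats(o.astype(np.uint8))
    for i in range(1,k):
        if s[i,4]>30:
            q=P[l==i];t=q[q[:,2]>.115]
            print(n,"cap",c[i],len(t),t.mean(0).round(4),np.round(circ(t),4))
    for nm,m in(("red",red(im)&(P[...,2]>.05)&(P[...,2]<.11)),("yel",yellow(im)&(P[...,2]>.03)&(P[...,2]<.06))):
        k,l,s,c=cv2.connectedComponentsWithStats(m.astype(np.uint8))
        for i in range(1,k):
            if s[i,4]>10: q=P[l==i];print(n,nm,c[i].round(),s[i,4],q.mean(0).round(4),q.min(0).round(3),q.max(0).round(3))
    if n=="top":
        m=np.zeros(o.shape,bool);m[185:240,185:235]=1
        m&=(P[...,2]>.044)&(P[...,2]<.062)&~yellow(im)
        q=P[m][:,:2].astype(np.float32);print("cradle",m.sum(),cv2.minAreaRect(q*1000))
        r=((P[...,2]>.03)&(np.abs(P[...,0]-.62)<.25)&(np.abs(P[...,1])<.3))
        k,l,s,c=cv2.connectedComponentsWithStats(r.astype(np.uint8))
        for i in range(1,k):
            if s[i,4]>60:q=P[l==i];print("obj",c[i].round(),q.min(0).round(3),q.max(0).round(3))
        for u,v in((293,269),(323,270),(355,281)):print(P[v,u].round(3))
E
```

```text
top cap [264.32758621 206.48275862] 114 [0.5747 0.0304 0.1219] [0.5752 0.0311 0.02  ]
top cap [368.63934426 227.8852459 ] 116 [ 0.4975 -0.299   0.122 ] [ 0.4973 -0.2995  0.0205]
top cap [324.33884298 232.68595041] 116 [ 0.4853 -0.1584  0.122 ] [ 0.485  -0.1585  0.0199]
top red [214. 142.] 81 [0.8159 0.2018 0.0524] [0.768 0.182 0.05 ] [0.856 0.216 0.06 ]
top red [223. 136.] 16 [0.8388 0.1712 0.0526] [0.826 0.164 0.05 ] [0.851 0.178 0.056]
top red [231. 136.] 26 [0.8381 0.1446 0.0529] [0.827 0.13  0.05 ] [0.848 0.157 0.057]
top red [241. 139.] 39 [0.8236 0.1107 0.0534] [0.813 0.088 0.05 ] [0.836 0.13  0.062]
top red [252. 145.] 61 [0.8029 0.0712 0.0525] [0.779 0.051 0.05 ] [0.828 0.086 0.056]
top red [209. 155.] 17 [0.7713 0.2195 0.0537] [0.761 0.213 0.051] [0.783 0.226 0.064]
top red [249. 156.] 19 [0.7625 0.0824 0.0529] [0.751 0.072 0.05 ] [0.776 0.09  0.056]
top red [223. 163.] 122 [0.743  0.1728 0.0531] [0.716 0.117 0.05 ] [0.764 0.229 0.061]
top red [246. 166.] 62 [0.7279 0.0931 0.0526] [0.709 0.07  0.05 ] [0.748 0.121 0.061]
top red [111. 249.] 41 [0.453  0.5312 0.0925] [0.44  0.
[... 856 characters left out ...]
193]
side red [175. 183.] 13 [0.8059 0.0709 0.051 ] [0.8   0.063 0.05 ] [0.816 0.083 0.052]
side red [182. 191.] 14 [0.7682 0.0807 0.0508] [0.755 0.067 0.05 ] [0.777 0.089 0.052]
side red [153. 191.] 25 [0.8287 0.1316 0.0509] [0.817 0.118 0.05 ] [0.84  0.154 0.053]
side red [143. 195.] 11 [0.8361 0.1593 0.0511] [0.83  0.152 0.05 ] [0.842 0.166 0.052]
side red [165. 212.] 15 [0.7392 0.1645 0.051 ] [0.731 0.151 0.05 ] [0.748 0.176 0.053]
side red [138. 215.] 11 [0.7855 0.2173 0.0508] [0.778 0.207 0.05 ] [0.791 0.225 0.053]
side red [115. 374.] 45 [0.4501 0.5267 0.0923] [0.44  0.524 0.082] [0.464 0.529 0.097]
side yel [300. 378.] 12 [0.1936 0.3088 0.0569] [0.189 0.304 0.053] [0.2   0.312 0.06 ]
```

Run:
```python
from plant import *
from h import *
s=observe();print(s["tcp_rot"],s["ft_force"]);c=get_calibration("wrist")["world_from_camera"]
print(c.round(3))
movep([.50,.24,.36],[np.pi,0,0]) 
s=observe();print(s["time_s"],s["eef_pos"],s["q"])
c=get_calibration("wrist");im,d=get_image("wrist")
cv2.imwrite("pics/w1.png",im[:,:,::-1]);np.savez("pics/w1.npz",im=im,d=d,K=c["intrinsics"],T=c["world_from_camera"])
print(c["world_from_camera"].round(3))
```

```text
[-3.13985176e+00 -2.04146327e-04  4.20783934e-01] [0.39270226 0.44351628 0.68533887]
[[ 0.408 -0.864 -0.295  0.331]
 [-0.913 -0.387 -0.13  -0.536]
 [-0.002  0.323 -0.947  0.373]
 [ 0.     0.     0.     1.   ]]
3.125 [0.50027697 0.23935998 0.35978477] [ 3.04170096e-01 -2.58461828e-03  1.47493389e+00 -1.69033498e-04
  1.66960998e+00  1.87593695e+00]
[[-0.001 -0.946 -0.323  0.583]
 [-1.     0.001  0.     0.24 ]
 [-0.     0.323 -0.946  0.533]
 [ 0.     0.     0.     1.   ]]
```

View pics/w1.png

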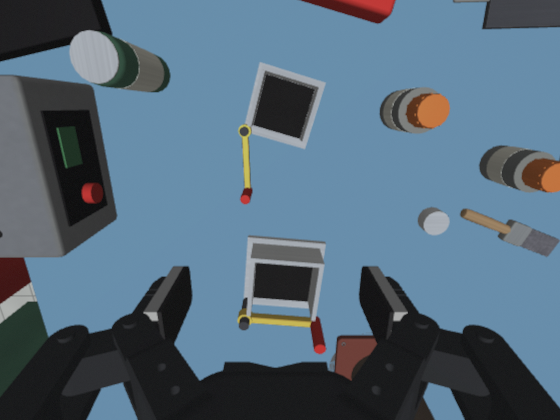

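Wrist view: the small cradle is centred at about (287,105), with the pivot at (244,131) and the post at about (246,195), so the bar is open. Next I measure these by depth.

Run:
```python
from h import *
f=np.load("pics/w1.npz");P=cloud(f["d"],f["K"],f["T"]);im=f["im"]
R=np.zeros(im.shape[:2],bool);R[55:160,235:335]=1
y=yellow(im)
w=R&~cv2.dilate(y.astype(np.uint8),np.ones((7,7))).astype(bool)&(abs(P[...,2]-.053)<.006)
q=P[w];print("walls",w.sum(),q.mean(0),cv2.minAreaRect((q[:,:2]*1000).astype(np.float32)))
g=cv2.cvtColor(im,cv2.COLOR_RGB2GRAY)
p=R&(g<45)&(P[...,2]<.02);k,l,s,c=cv2.connectedComponentsWithStats(p.astype(np.uint8));i=1+s[1:,4].argmax()
q=P[l==i];print("pad",len(q),q.mean(0),cv2.minAreaRect((q[:,:2]*1000).astype(np.float32)))
B=np.zeros_like(R);B[110:210,230:262]=1
t=P[B&red(im)];print("post",len(t),t.mean(0),t[t[:,2]>.088].mean(0),(t[:,2]>.088).sum())
b=P[B&y&(abs(P[...,2]-.051)<.006)];print("bar",len(b),b.mean(0),cv2.fitLine(b[:,:2].astype(np.float32),cv2.DIST_L2,0,.01,.01).ravel(),b.min(0),b.max(0))
m=orange(im)&(P[...,2]>.117)&(P[...,1]>-.05);print("capA",circ(P[m]))
```

```text
walls 994 [0.58593754 0.23528469 0.05205018] ((561.9843139648438, 238.26873779296875), (107.26349639892578, 144.14523315429688), 73.87776184082031)
pad 2440 [0.58405415 0.2266603  0.0105627 ] ((583.0123901367188, 226.5463104248047), (80.9258041381836, 80.14640808105469), 73.92911529541016)
post 29 [0.44678954 0.2871096  0.09433728] [0.44678954 0.2871096  0.09433728] 29<stdin>:12: RuntimeWarning: Mean of empty slice.
  ret = um.true_divide(
Traceback (most recent call last):
cv2.error: OpenCV(4.12.0) /io/opencv/modules/imgproc/src/linefit.cpp:50: error: (-215:Assertion failed) count > 0 in function 'fitLine2D_wods'
```

Bay (0.5835, 0.2265), cradle yaw -16.1°, predicted pivot (0.548, 0.289). The post is 0.10 m from that pivot, which matches, and the bar sits at about 1.27 rad. Next I weigh the canisters.

```bash
cat >> h.py <<'E'
from plant import *
DN=[np.pi,0,0]
CANS={"A":(.5752,.0313),"B":(.485,-.1585),"C":(.4975,-.2994)}
def weigh(n):
    x,y=CANS[n]; movep([x,y,.20],DN)
    if observe()["opening"]<.08: gripper_to(.085)
    hold(.15);f0=observe()["ft_force"][2]
    if move_l([x,y,.091],.12,max_force=8): raise SystemExit("contact %s"%observe()["eef_pos"])
    gripper_to(.02,40); s=observe();print(n,"open",s["opening"],s["grasp_force"])
    move_l([x,y,.121],.1);hold(.3)
    w=f0-np.mean([(hold(.03),observe()["ft_force"][2])[1] for _ in range(5)])
    print(n,"weight N",w,"t",observe()["time_s"]);return w
def putback(n):
    x,y=CANS[n]
    move_l([x,y,.0915],.06,max_force=4);gripper_to(.085);move_l([x,y,.20],.2)
    print("put",observe()["time_s"])
E
python3 - <<'E'
from h import *
for n in "AB":
    if weigh(n)>2.2: print("HEAVY",n);break
    putback(n)
E
```

```text
A open 0.02011662101553522 1.6017695143818855
A weight N -0.5689224075909601 t 6.9917
put 8.825
B open 0.020195053467270633 1.5611702017486095
B weight N 0.3193007942874011 t 12.4333
put 14.2667
```

Both grips closed to 20 mm, so they missed the cap. I need to look.

Run:
```python
from h import *
s=observe();print(s["eef_pos"],s["tcp_rot"],s["opening"])
out=[]
for n in("top","wrist"):
    c=get_calibration(n);im,d=get_image(n);P=cloud(d,c["intrinsics"],c["world_from_camera"]);out.append(im)
    k,l,st,ce=cv2.connectedComponentsWithStats((orange(im)&(P[...,2]>.07)&(P[...,2]<.14)).astype(np.uint8))
    for i in range(1,k):
        if st[i,4]>30:
            q=P[l==i];t=q[q[:,2]>.115];print(n,ce[i].round(),st[i,4],q.mean(0).round(3),np.round(circ(t),4) if len(t) else 0)
cv2.imwrite("pics/w2.png",cv2.resize(np.hstack(out),(800,300))[:,:,::-1])
```

```text
[ 0.48443629 -0.1582396   0.19895478] [-3.14006483e+00  3.06925528e-03 -8.30450573e-05] 0.08490736374610378
top [264. 206.] 114 [0.575 0.03  0.122] [0.5752 0.0313 0.02  ]
top [369. 228.] 123 [ 0.497 -0.299  0.121] [ 0.4973 -0.2995  0.0201]
top [323. 235.] 53 [ 0.477 -0.154  0.121] [ 0.4826 -0.1572  0.0177]
```

View pics/w2.png

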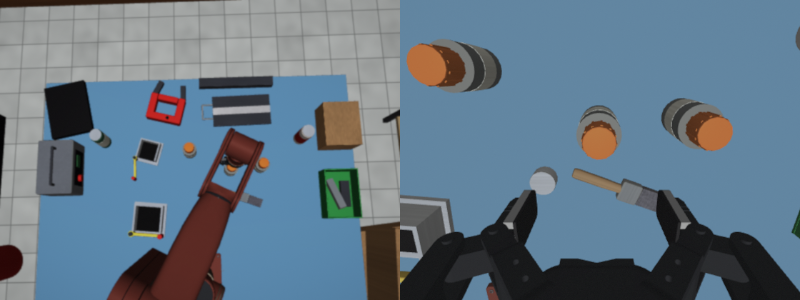

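Run:
```python
from h import *
s=observe();print(s["eef_pos"],s["q"],s["ft_force"])
c=get_calibration("wrist");im,d=get_image("wrist");T=c["world_from_camera"];P=cloud(d,c["intrinsics"],T)
print(c["intrinsics"],T.round(3))
for u,v in((300,195),(418,195),(500,185),(280,50),(520,290),(368,290),(340,310)):print((u,v),im[v,u],d[v,u],P[v,u].round(3))
```

```text
[ 0.48380549 -0.15789784  0.19785595] [-4.70528864e-01 -5.25634867e-02  1.82243822e+00 -5.31078754e-06
  1.37742422e+00  1.10029556e+00] [-1.19018679  0.40614339  0.30131202]
[[295.84707507   0.         275.14602069]
 [  0.         295.84707507 207.93401943]
 [  0.           0.           1.        ]] [[-0.    -0.945 -0.328  0.568]
 [-1.    -0.001  0.003 -0.158]
 [-0.003  0.328 -0.945  0.37 ]
 [ 0.     0.     0.     1.   ]]
(300, 195) [183 112  63] 0.25926933 [ 0.493 -0.179  0.122]
(418, 195) [173 103  58] 0.2590573 [ 0.493 -0.282  0.122]
(500, 185) [ 98 134 161] 0.38110384 [ 0.471 -0.446 -0.   ]
(280, 50) [ 98 134 162] 0.3311661 [ 0.626 -0.162 -0.   ]
(520, 290) [ 98 134 161] 0.43296978 [ 0.312 -0.515 -0.   ]
(368, 290) [21 21 22] 0.13526843 [ 0.488 -0.2    0.255]
(340, 310) [ 97 133 160] 0.4444724 [ 0.277 -0.254  0.001]
```

Run:
```python
from h import *
print(observe()["time_s"])
r=move_l([.485,-.1585,.091],.12,max_force=8);s=observe();print(r,s["eef_pos"],s["ft_force"],s["time_s"])
gripper_to(.035,40);s=observe();print(s["eef_pos"],s["opening"],s["grasp_force"],s["time_s"])
a,_=get_image("wrist");b,_=get_image("side")
cv2.imwrite("pics/w3.png",np.hstack([a[100:400,80:480],cv2.resize(b[100:250,220:420],(400,300))])[:,:,::-1])
```

```text
14.4167
False [ 0.48566039 -0.15882612  0.0918298 ] [ 0.17193279  0.27390808 -0.11920639] 15.475
[ 0.48501306 -0.15850641  0.0910527 ] 0.034907988727083734 0.0 16.0167
```

View pics/w3.png

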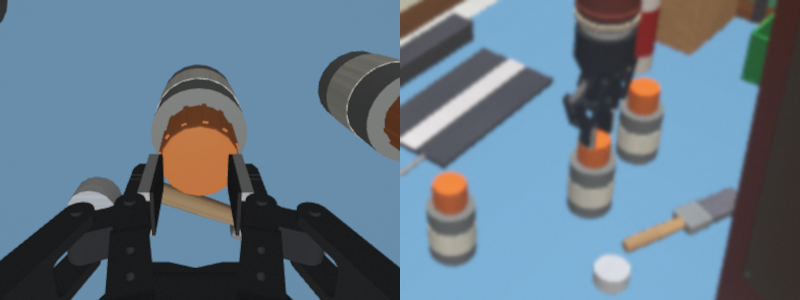

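The fingers close about 20–30 mm short of the cap, on the robot side, so the real pads are offset from the reported TCP. I'll measure the offset.

Run:
```python
from h import *
s=observe();print(s["eef_pos"],s["tcp_rot"])
c=get_calibration("wrist");im,d=get_image("wrist");P=cloud(d,c["intrinsics"],c["world_from_camera"])-s["eef_pos"]
g=im.max(-1)
m=(d>0)&(g<90)&(P[...,2]<.1)&(P[...,2]>0)&(abs(P[...,1])<.045)&(abs(P[...,0])<.07)
for lo in np.arange(0,.1,.006):
    q=P[m&(P[...,2]>=lo)&(P[...,2]<lo+.006)]
    for sg in(1,-1):
        k=q[q[:,1]*sg>0]
        if len(k)>3:print(round(lo,3),sg,len(k),k.min(0).round(4),k.max(0).round(4))
for v in (255,265,280,300,320):
  print(v,[(u,P[v,u].round(3).tolist(),int(g[v,u])) for u in (228,234,238,312,318,324)])
```

```text
[ 0.48499568 -0.15848868  0.09101539] [-3.14062081e+00  1.93174717e-03 -9.70923702e-06]
0.03 1 22 [-0.0095  0.0177  0.0334] [0.0108 0.0187 0.036 ]
0.03 -1 39 [-0.0106 -0.0218  0.0311] [ 0.0108 -0.0171  0.0359]
0.036 1 143 [-0.0094  0.0176  0.036 ] [0.0116 0.0305 0.042 ]
0.036 -1 152 [-0.0105 -0.0292  0.0361] [ 0.0116 -0.0171  0.042 ]
0.042 1 210 [-0.0095  0.0176  0.0422] [0.0118 0.0315 0.048 ]
0.042 -1 198 [-0.0108 -0.0304  0.042 ] [ 0.0116 -0.0171  0.048 ]
0.048 1 243 [-0.0095  0.0177  0.048 ] [0.0116 0.0312 0.054 ]
0.048 -1 243 [-0.0112 -0.0304  0.048 ] [ 0.0116 -0.017   0.054 ]
0.054 1 276 [-0.0095  0.0176  0.054 ] [0.0119 0.0314 0.06  ]
0.054 -1 265 [-0.0109 -0.0306  0.054 ] [ 0.0117 -0.0171  0.06  ]
0.06 1 254 [-0.0091  0.0176  0.06  ] [0.0121 0.0315 0.066 ]
0.06 -1 265 [-0.0111 -0.0306  0.06  ] [ 0.0119 -0.017   0.0659]
0.066 1 351 [-0.0117  0.0176  0.066 ] [0.0126 0.0344 0.072 ]
0.066 -1 336 [-0.0114 -0.0286  0.066 ] [ 0.0126 -0.017   0.072 ]
0.072 1 433 [-0.0049  0.0191  0.072 ] [0.0143 0.0446 0.078 ]
0.072 -1 428 [-0.0066 -0.0449  0.072 ] [ 0.0141 -0.0187  0.078 ]
0.078 1 78
[... 859 characters left out ...]
11, -0.02, 0.047], 81), (324, [0.011, -0.023, 0.046], 78)]
280 [(228, [0.011, 0.021, 0.061], 81), (234, [0.011, 0.019, 0.059], 22), (238, [0.007, 0.018, 0.053], 22), (312, [0.004, -0.017, 0.05], 20), (318, [0.011, -0.018, 0.06], 41), (324, [0.011, -0.021, 0.06], 80)]
300 [(228, [0.007, 0.02, 0.068], 138), (234, [0.005, 0.018, 0.067], 21), (238, [-0.002, 0.018, 0.057], 23), (312, [-0.004, -0.017, 0.054], 22), (318, [0.007, -0.017, 0.069], 49), (324, [0.007, -0.02, 0.069], 132)]
320 [(228, [0.002, 0.019, 0.075], 27), (234, [-0.004, 0.018, 0.068], 41), (238, [-0.135, 0.041, -0.09], 124), (312, [-0.121, -0.037, -0.073], 135), (318, [-0.004, -0.018, 0.068], 48), (324, [0.012, -0.017, 0.087], 28)]
```

Laterally the pads are fine. However, the fingertips sit about 32 mm above the reported TCP, at z≈0.123, just over the cap top. I'll correct the height by descending to TCP z≈0.058.

```bash
sed -i 's/\.091\]/.058]/; s/\.121\]/.088]/; s/\.0915\]/.0575]/; s/\[x,y,\.20\]/[x,y,.17]/g' h.py
cat >> h.py <<'E'
def regrip(n):
    s=observe()
    if s["opening"]<.035: raise SystemExit("missed")
E
python3 - <<'E'
from h import *
gripper_to(.085)
for n in "BA":
    w=weigh(n)
    regrip(n)
    if w>2.2: print("HEAVY",n);break
    putback(n)
E
```

```text
B open 0.042842815822443266 40.42909026145935
B weight N 1.378878901616186 t 19.75
put 21.4417
A open 0.04335698219102371 40.610416531562805
A weight N 4.350042042815279 t 24.9083
HEAVY A
```

Grip is good now: B is light and A is heavy (4.35 N). Next I place A.

Run:
```python
from h import *
x,y=CANS["A"];move_l([x,y,.15],.15)
b=(.5835,.2265);move_l([*b,.15],.12);hold(.2)
s=observe();print(s["eef_pos"],s["opening"],s["ft_force"])
move_l([*b,.082],.1)
r=move_l([*b,.068],.03,max_force=3);hold(.1);s=observe();print(r,s["eef_pos"],s["ft_force"],s["time_s"])
gripper_to(.085);hold(.2);move_l([*b,.17],.15);s=observe();print(s["eef_pos"],s["time_s"])
a,d=get_image("wrist");c=get_calibration("wrist");P=cloud(d,c["intrinsics"],c["world_from_camera"])
h=cv2.cvtColor(a,cv2.COLOR_RGB2HSV)[...,0];m=(a[...,0]>1.6*a[...,2])&(h<20)&(abs(P[...,2]-.133)<.008)
print("cap",m.sum(),circ(P[m]),P[m].mean(0))
t,_=get_image("side");cv2.imwrite("pics/w4.png",np.hstack([a[60:360,80:480],cv2.resize(t[200:350,110:310],(400,300))])[:,:,::-1])
```

```text
[0.58359994 0.22607363 0.15004557] 0.04304701245496776 [ 0.12917764  0.36436312 -3.8041019 ]
True [0.58360927 0.22590437 0.06945971] [ 0.2732273  -2.65568545  4.92467107] 28.825
[0.58279837 0.22627586 0.16884413] 30.35
cap 2496 (0.5861645936965942, 0.22587443888187408, 0.023397766053676605) [0.58838825 0.2261296  0.13164649]
```

View pics/w4.png

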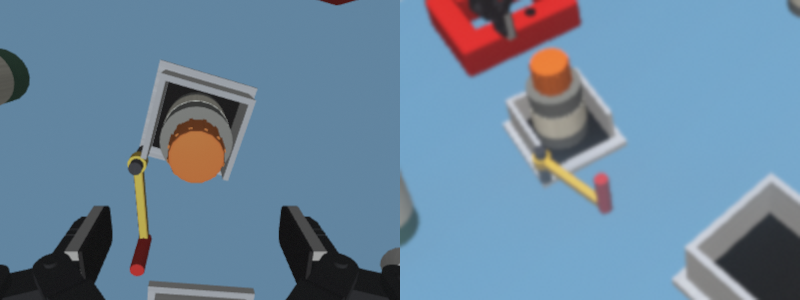

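A stands centred in the bay, about 3 mm off, and the bar is open with its post near (138,268) in the crop. Now I push the post along its arc with the fingers shut.

Run:
```python
from h import *
piv=np.array([.5484,.2887]);yaw=np.radians(-16.1);ROT=[np.pi,0,yaw];Z=.044
def tgt(th,off):
    phi=yaw-np.pi/2-th
    return [*(piv+.1*np.array([np.cos(phi),np.sin(phi)])-off*np.array([-np.sin(phi),np.cos(phi)])),Z]
a=tgt(1.27,.042)
movep([a[0],a[1],.17],ROT);gripper_to(0,20)
print("down",move_l(a,.12,max_force=6),observe()["eef_pos"])
for i,th in enumerate(np.linspace(1.27,0,12)):
    off=np.interp(th,[0,1.27],[.019,.022])
    r=move_l(tgt(th,off),.07,max_force=10)
    if r: print("stop",i,th,observe()["ft_force"],observe()["eef_pos"]);break
r=move_l(tgt(0,.013),.03,max_force=8);s=observe();print(r,s["eef_pos"],tgt(0,.019),s["ft_force"],s["time_s"])
e=tgt(0,.06);move_l(e,.15);move_l([e[0],e[1],.2],.2)
w,d=get_image("wrist");c=get_calibration("wrist");P=cloud(d,c["intrinsics"],c["world_from_camera"])
m=red(w)&(abs(P[...,2]-.094)<.005)&(abs(P[...,0]-.52)<.08)&(abs(P[...,1]-.2)<.08)
t=P[m];print("post",len(t),t.mean(0) if len(t) else 0,"shut at",tgt(0,0))
if len(t):
    v=t.mean(0)[:2]-piv;print("theta",yaw-np.pi/2-np.arctan2(v[1],v[0]))
print(observe()["time_s"])
t,_=get_image("side");cv2.imwrite("pics/w5.png",np.hstack([w[60:360,80:480],cv2.resize(t[200:350,110:310],(400,300))])[:,:,::-1])
```

```text
down False [0.44833916 0.32911711 0.04493688]
True [0.50201947 0.19741484 0.04284741] [np.float64(0.502413730740768), np.float64(0.19789106299698578), 0.044] [-1.74488435  0.6551974   1.22253492] 37.35
post 39 [0.51901329 0.19299626 0.09372446] shut at [np.float64(0.5206685346697623), np.float64(0.1926220845842406), 0.044]
theta 0.01692239983201005
38.75
```

View pics/w5.png

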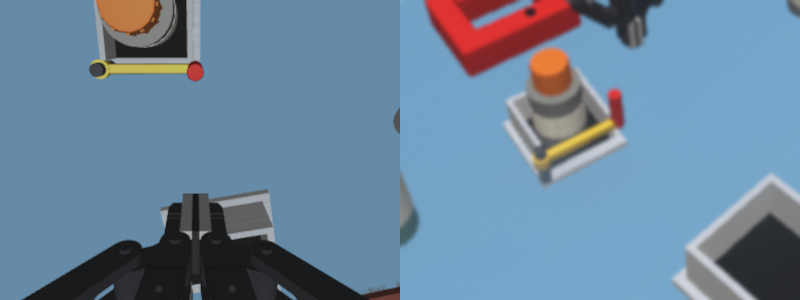

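The bar lies shut across the front (about 0.02 rad), with the post at (195,71) in the left crop. A is upright in the bay and the robot is clear, so I'm handing in.

```bash
python3 -c "
from plant import *
hold(.3);print(job_done())"
```

```text
the job is handed in; nothing more can be done
None
```

I handed the job in at about 39 s of the 64 s. Canister A weighed heavy (4.35 N) and stands upright on the pad about 3 mm off centre, with the bar measured about 0.02 rad from shut. B weighed light and went back where it stood, C was never lifted, and no judge's result came back.

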